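# Lay the parcel label-up on the scale and take the weight

## Task

A small parcel is standing on end on the parcel scale. Push it over with your fingertips, without picking it up, so that it lies flat on the weighing plate with its white address label facing straight up; then press the green key on the scale's indicator unit fully down and let go. Do not press the red key, and leave the roll of tape, the pen pot and the glue stick where they are.

Things in the scene. Friction and masses are not known exactly. Their poses are not given: they have to be found in the camera images.
- parcel: brown rigid cardboard parcel, 0.2 to 0.45 kg, 48 (x) by 90 (y) by 130 (z) mm, standing on end on the plate, turned any way about the vertical. Origin: centre of the end it stands on. +z: up its length; +x: out of the broad face with the white, black-barred label, which is folded 18 mm over the top end on that side. Tan tape on the -x face. Tilted past 0.36 rad it falls over by itself
- parcel_center (a point): centre of the parcel (65 mm along its z from the origin)
- parcel_back_foot (a point): middle of the parcel's foot edge on the side away from the label (24 mm along its -x from the origin); the parcel pivots on this edge, which stays on the plate, when it is tipped the right way
- scale: low parcel scale fixed to the counter: square steel weighing plate 380 by 380 mm, top face 45 mm above the counter, rigid. Origin: on the counter under the plate's centre; x and y along the plate's edges
- console: grey indicator unit fixed to the counter on the left or the right of the scale: 130 (x) by 120 (y) mm, 44 mm high, dark display on its far half (+x), green and red round keys side by side on its near half, 60 mm apart, green at its +y side. Origin: centre of its underside
- green_key_top (a point): centre of the top face of the green key (28 mm diameter, in a black housing); pressed straight down
- green_key (a joint): travel of the green key in m: 0 up, 0.006 fully down; springs back; fully down takes about 4 N
- red_key_top (a point): centre of the top face of the red key, same make as the green one
- red_key (a joint): travel of the red key in m, 0 up, 0.006 fully down
- tape: roll of tan parcel tape lying flat, 100 mm diameter, 48 mm high, loose; it stands on the side of the scale where the indicator is not. Origin: centre of its underside
- pot: black pen pot, 76 mm diameter, 100 mm high, with four markers up to 145 mm high, loose, on the counter beside one far corner of the scale (left or right). Origin: centre of its underside
- glue: white glue stick with yellow cap standing upright, 29 mm diameter, 98 mm high, loose, beside the other far corner of the scale. Origin: centre of its underside

How it is judged:
By the outcome, as a careful person would: the job done as asked, in the order asked, and still so for the second after the job is handed in, with the robot touching nothing.
It also fails if it takes over 38 s, if anything falls off the work surface, if the arm or the gripper's body presses on something with over 40 N, if the wrist force passes 120 N, or if a joint passes its speed limit or range.

## Robot

A 6-joint arm with a two-finger parallel gripper is mounted at the origin on the work surface. World frame = base frame: x ahead of the robot, y to its left, z up, the work surface at z = 0. Lengths are in m, angles in rad, forces in N, time in s.
With the tool pointing down it reaches from about 0.3 to 0.775 m from the base axis. Payload 14.6 kg.
Tool frame: the origin (TCP) lies on the centre line of the jaws, within the pads' length; the fingertips stand 17 mm ahead of it and the grasp point (between the pads) lies 2 mm behind it; z points along the fingers, x is the direction in which the jaws open and shut, and the axes are right-handed (so a half turn about z gives the same grasp; the last joint's range is limited). The gripper opens to 94 mm and grips with 3 to 60 N. Pads are 16 mm wide; open, the fingers measure 119 mm over their backs; the gripper's body (75 mm by 177 mm) begins 78 mm behind the grasp point.
Start: joints at [1.281, 0.3, 1.521, -0, 1.321, -0.067], TCP at [0.122, 0.536, 0.222] pointing down, gripper open.
Joint ranges: [-3.03, 3.03], [-0.79, 2.21], [0.23, 2.52], [-1.04, 4.18], [0, 3.07], [-2.55, 2.55]. Speed limits (rad/s): [2.22, 2.22, 2.57, 3.14, 3.14, 3.14].

## Interface

Orientations are given as [roll, pitch, yaw] about the fixed x, y, z axes, in that order (R = Rz(yaw) Ry(pitch) Rx(roll)).
In Python, from station import ctrl gives the robot as it stands. The module is installed in compiled form; this text tells all that it offers.
- The arm moves only by the tool drive_tool, never from a script. Its argument "increments" is a list of rows, each a list of 3 entries, a list of its own where there are three numbers: the turn, a rotation vector about the tool's x, y, z in degrees, then the shift along the tool's x, y, z in mm, then the opening, from 0 (shut) to 1 (fully open). In form: [[[ax, ay, az], [dx, dy, dz], hand], ...]. A call has 1 to 20 rows; each row shifts and turns the commanded pose from where the row before left it, along the tool's axes as they then stand; what a row does not reach is not made up. A row lasts 1/8 s, in which the tool goes at most 62.5 mm and 10.7 degrees, less where a joint would pass 70% of its speed; a pose out of reach is approached as far as the arm can. A call with a gripper value outside its range is refused whole. The fingers move at their own pace and stop on an object; "squeeze" is the grip in N (left out, the last holds). Time passes only in rows, so rows that do not move let the fingers close. It gives the time, the measured TCP pose, the force and the opening at its end, in the units of the state.
- ctrl.get_obs(): the state, without advancing time (a new reading comes with each control period).
- ctrl.camera(name): name is "scene" or "side" or "wrist"; returns the picture (480x640x3 uint8, red, green, blue); there is no depth.
- ctrl.calibration(name): a dict with "fx", "fy", "cx", "cy" (pixels), "rvec" (rotation vector, rad) and "tvec" (3), from world to camera coordinates, as OpenCV has them. Camera axes: x right, y down, z forward; pixel columns grow to the right and rows downward; lengths in m; the calibration is good to about 2 mm. A picture is of the moment at which its call begins: read the wrist's pose just before it. calibration takes no time and is no camera call; for the wrist camera it gives the pose at the moment of the call.
- ctrl.hand_in(): hands the job in, once; it reports no verdict.
The state is a dict: "time_s": time; "qpos": joint angles; "joint_vel": joint speeds; "tau": joint torques, N m; "ee_pos": TCP position; "eef_rot": TCP orientation; "force": force on the tool from outside, world axes, zero at the start; "moment": the same for the moment, N m; "grip_width": finger opening in m.
Only numpy, scipy, OpenCV 4.12 (cv2) and the standard library are available. Lean on these libraries where they do the work, as an engineer would, in place of code of your own. Each camera call takes 0.05 s, during which the arm holds its last target.

## Working session

There is one attempt and no reset: what is moved stays moved. The work goes in short steps, Python scripts to look and compute and a tool call to move; the robot and the scene stay as the last step left them, time stands still between calls to the robot, and variables do not carry over. Pictures are saved under pics/ and viewed, and the job is handed in when it is done.

Besides the shell and the picture viewer there is one more tool, called after "Request:" in YAML: its name, and indented under it one key for each argument. drive_tool: Moves the arm, as the interface text tells. Its arguments: {"type":"object","properties":{"increments":{"type":"array"},"squeeze":{"type":"number"}},"required":["increments"]}

```bash
mkdir -p pics; ls; python3 - <<'E'
from station import ctrl
import cv2
o=ctrl.get_obs();print(o)
for n in ["scene","side","wrist"]:
    c=ctrl.calibration(n);print(n,c)
    cv2.imwrite(f"pics/{n}0.png",ctrl.camera(n)[:,:,::-1])
E
```

```text
pics
{'time_s': 0.0, 'qpos': array([ 1.28139418e+00,  3.00457448e-01,  1.52159667e+00, -1.66554585e-05,
        1.32070489e+00, -6.66050657e-02]), 'joint_vel': array([-0.00178308,  0.0012607 , -0.00063167,  0.00193819,  0.00131147,
       -0.00032595]), 'tau': array([-3.65784181e-03, -5.31797254e+01, -3.52743888e+01,  7.06721703e-02,
        2.42871634e-02,  1.84582700e-05]), 'ee_pos': array([0.12146483, 0.5361622 , 0.22188722]), 'eef_rot': array([-3.14153112e+00,  1.16484273e-03,  1.34800341e+00]), 'force': array([-0.76245898,  0.08484333,  0.00775326]), 'moment': array([-0.02590782, -0.00876209, -0.0062662 ]), 'grip_width': 0.09382007199032542}
scene {'fx': 485.20117260912315, 'fy': 485.20117260912315, 'cx': 326.673489953534, 'cy': 230.1930652024233, 'rvec': array([ 1.78514555,  1.47696714, -0.74897514]), 'tvec': array([-0.09928198, -0.228155  ,  1.68466582])}
side {'fx': 525.212832064763, 'fy': 525.212832064763, 'cx': 310.9642474492215, 'cy': 232.38532027744844, 'rvec': array([ 2.04347038, -0.88260551,  0.45291618]), 'tvec': array([-0.37803225,  0.30424191,  0.79422886])}
wrist {'fx': 399.2748323887176, 'fy': 399.2748323887176, 'cx': 319.3890166002367, 'cy': 248.0877608392199, 'rvec': array([-2.27806208, -1.82005244, -0.24941252]), 'tvec': array([-0.54900739, -0.02789947,  0.39252014])}
```

View pics/scene0.png

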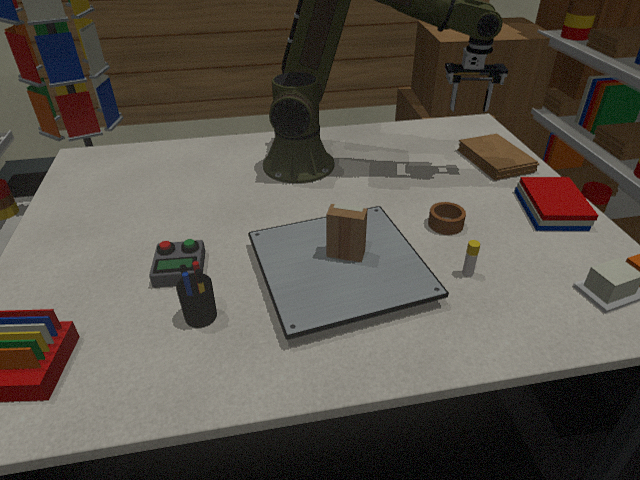

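View pics/side0.png

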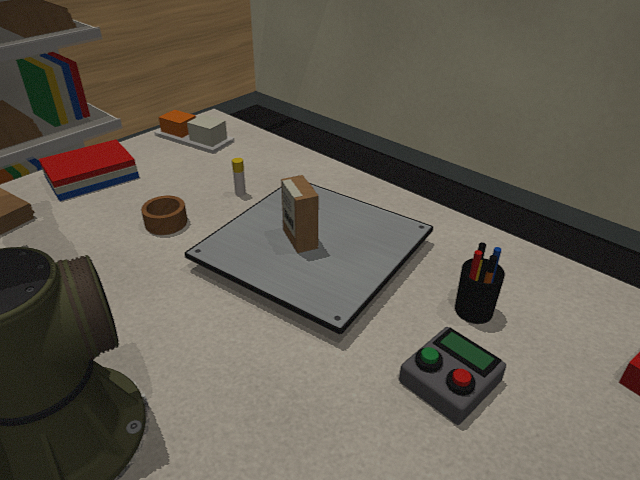

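View pics/wrist0.png

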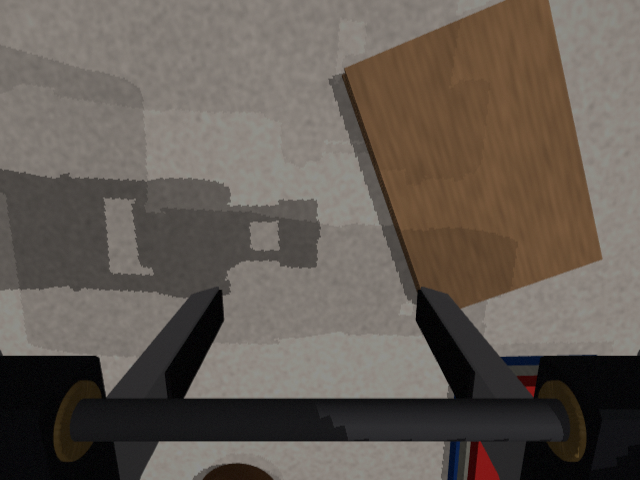

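The scene view shows the parcel standing near (346,233), and its far face carries the tape. The side view shows the label face at about (290,210), facing the robot. The console is on the robot's right at (178,262) in the scene view, with green at (190,244) and red at (166,246). I'll zoom in for corners.

```bash
python3 - <<'E'
import cv2,numpy as np
a=cv2.imread("pics/scene0.png")[190:280,310:400];b=cv2.imread("pics/side0.png")[165:265,255:345]
a=cv2.resize(a,None,fx=6,fy=6,interpolation=cv2.INTER_CUBIC)[:540];b=cv2.resize(b,None,fx=5,fy=5,interpolation=cv2.INTER_CUBIC)
cv2.imwrite("pics/ca.png",a);cv2.imwrite("pics/cb.png",b)
E
```

```text
(no output)
```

View pics/ca.png

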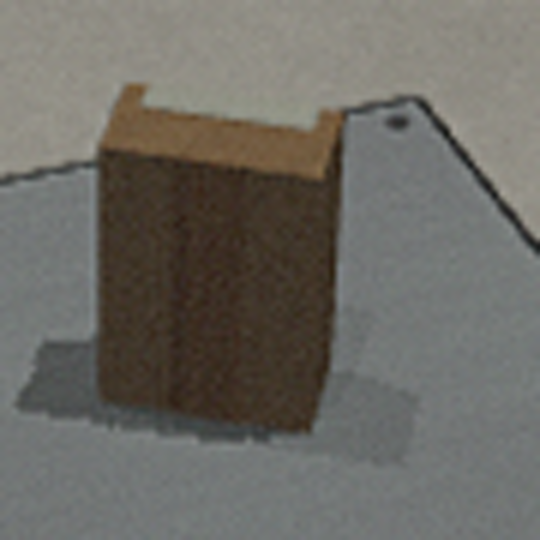

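View pics/cb.png

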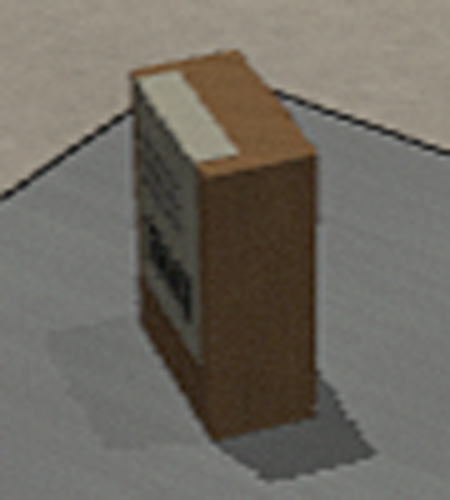

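```bash
cat > h.py <<'E'
import numpy as np,cv2
from station import ctrl
def cast(n,px,z,c=None):
    c=c or ctrl.calibration(n)
    K=np.array([[c['fx'],0,c['cx']],[0,c['fy'],c['cy']],[0,0,1]])
    R,_=cv2.Rodrigues(np.array(c['rvec']));t=np.array(c['tvec'])
    o=-R.T@t; d=(R.T@np.linalg.inv(K)@np.c_[np.atleast_2d(px),np.ones(len(np.atleast_2d(px)))].T).T
    return o+d*((z-o[2])/d[:,2])[:,None]
E
python3 - <<'E'
from h import *
np.set_printoptions(precision=4,suppress=True)
f=lambda p,s,o:(np.array(p)+.5)/s-.5+np.array(o)
print("scene top BL? ",cast("scene",f([[99,149],[323,180],[126,85],[345,112]],6,[310,190]),.175))
print("scene bot",cast("scene",f([[99,402],[313,432]],6,[310,190]),.045))
print("side top LF BF BN LN",cast("side",f([[132,73],[240,50],[317,153],[200,178]],5,[255,165]),.175))
print("side bot LF LN BN",cast("side",f([[140,322],[218,440],[317,415]],5,[255,165]),.045))
print("plate scene",cast("scene",[[249,234],[378,208],[446,294],[289,333]],.045))
print("plate side",cast("side",[[186,253],[341,328],[433,229],[316,183]],.045))
for n in["scene","side"]:
    im=cv2.imread(f"pics/{n}0.png");h=cv2.cvtColor(im,cv2.COLOR_BGR2HSV)
    for nm,lo,hi in[("green",(45,100,70),(80,255,255)),("red",(0,140,70),(8,255,255))]:
        m=cv2.inRange(h,lo,hi);k,_,st,ce=cv2.connectedComponentsWithStats(m)
        for i in range(1,k):
            if 60<st[i,4]<900: print(n,nm,st[i],ce[i],cast(n,ce[i],.05)[0])
E
```

```text
scene top BL?  [[ 0.5682 -0.0072  0.175 ]
 [ 0.605   0.0731  0.175 ]
 [ 0.5259  0.0118  0.175 ]
 [ 0.5614  0.093   0.175 ]]
scene bot [[ 0.5648 -0.007   0.045 ]
 [ 0.6004  0.0756  0.045 ]]
side top LF BF BN LN [[ 0.5562  0.0886  0.175 ]
 [ 0.6001  0.0698  0.175 ]
 [ 0.5618 -0.0089  0.175 ]
 [ 0.5177  0.0114  0.175 ]]
side bot LF LN BN [[ 0.5613  0.0954  0.045 ]
 [ 0.5242  0.011   0.045 ]
 [ 0.5647 -0.0072  0.045 ]]
plate scene [[ 0.4338 -0.1904  0.045 ]
 [ 0.3793  0.1786  0.045 ]
 [ 0.7473  0.2357  0.045 ]
 [ 0.7953 -0.1289  0.045 ]]
plate side [[ 0.3647  0.1789  0.045 ]
 [ 0.4223 -0.193   0.045 ]
 [ 0.7872 -0.1453  0.045 ]
 [ 0.7588  0.1787  0.045 ]]
scene red [ 15  55  20  23 100] [25.09 64.89] [-1.1812 -1.2013  0.05  ]
scene red [ 63  98  37  39 565] [ 81.7965 121.6956] [-0.403  -0.7775  0.05  ]
scene red [159 241  12   9  66] [164.3182 244.3485] [ 0.4438 -0.4063  0.05  ]
side green [441 332  53  38 750] [467.068 350.292] [ 0.5219 -0.3795  0.05  ]
side green [422 347  17  13 164] [429.5732 353.2866] [ 0.4744 -0.3383  0.05  ]
side red [470 256  11  24  81] [475.1111 266.8889] [ 0.7258 -0.2809  0.05  ]
side red [630 352  10  18  90] [635.7222 360.7   ] [ 0.6877 -0.5878  0.05  ]
side red [453 369  19  17 224] [461.6384 376.5179] [ 0.4683 -0.4007  0.05  ]
```

```bash
python3 - <<'E'
import cv2
a=cv2.imread("pics/side0.png")[310:430,390:515];b=cv2.imread("pics/scene0.png")[225:335,140:225]
cv2.imwrite("pics/cc.png",cv2.resize(a,None,fx=5,fy=5,interpolation=cv2.INTER_CUBIC));cv2.imwrite("pics/cd.png",cv2.resize(b,None,fx=5,fy=5,interpolation=cv2.INTER_CUBIC))
E
```

```text
(no output)
```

View pics/cc.png

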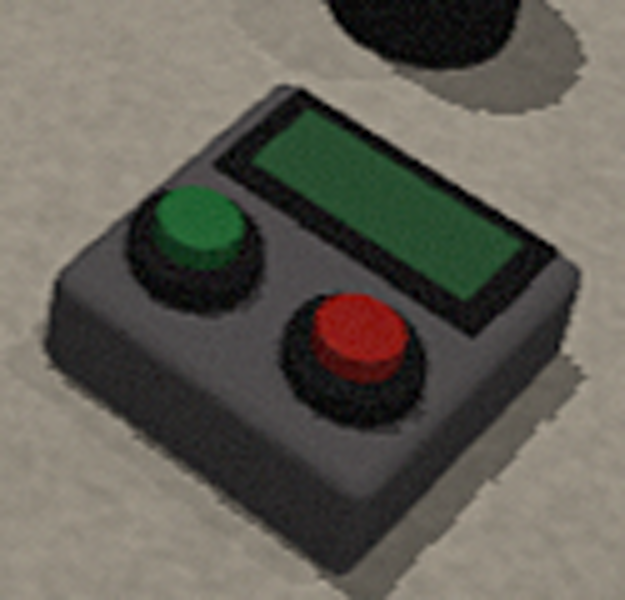

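View pics/cd.png

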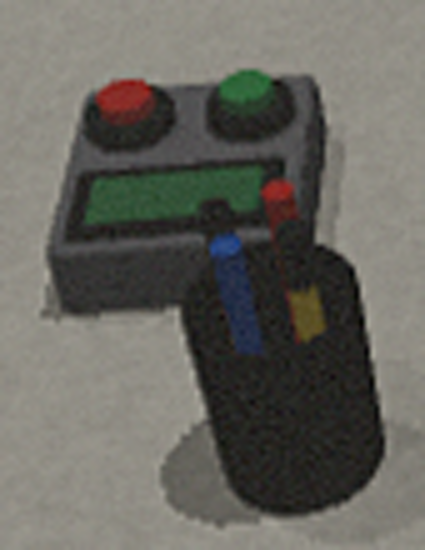

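```bash
python3 - <<'E'
from h import *
np.set_printoptions(precision=4,suppress=True)
f=lambda p,o:(np.array(p)+.5)/5-.5+np.array(o)
def ray(n,p):
    a=cast(n,[p],0)[0];b=cast(n,[p],.2)[0];d=(b-a)/np.linalg.norm(b-a);return a,d
for nm,s,c in[("green",f([200,213],[390,310]),f([245,86],[140,225])),("red",f([360,323],[390,310]),f([125,98],[140,225]))]:
    r=[ray("side",s),ray("scene",c)]
    A=sum(np.eye(3)-np.outer(d,d) for _,d in r);B=sum((np.eye(3)-np.outer(d,d))@a for a,d in r)
    X=np.linalg.solve(A,B);print(nm,X,[np.linalg.norm(np.cross(X-a,d)) for a,d in r], "z.06:",cast("side",[s],.06),cast("scene",[c],.06))
print("pot base",cast("side",[[476,311]],0),cast("scene",[[200,316]],0))
print("glue",cast("scene",[[469,272]],0),"tape",cast("scene",[[446,226]],0))
# console corners top (side crop)
print("console top corners",cast("side",f([[62,285],[355,497],[575,270],[285,88]],[390,310]),.044))
p=np.array([.1215,.5362]);print(ctrl.get_obs()['ee_pos'])
E
```

```text
green [ 0.4642 -0.3425  0.0643] [np.float64(0.00018528474179537683), np.float64(0.0001852847417953641)] z.06: [[ 0.4679 -0.341   0.06  ]] [[ 0.4583 -0.3433  0.06  ]]
red [ 0.4612 -0.402   0.0631] [np.float64(0.00029040902924153616), np.float64(0.0002904090292414187)] z.06: [[ 0.4638 -0.4014  0.06  ]] [[ 0.4569 -0.4027  0.06  ]]
pot base [[ 0.6679 -0.3249  0.    ]] [[ 0.6661 -0.3199  0.    ]]
glue [[0.6401 0.3472 0.    ]] tape [[0.4413 0.3654 0.    ]]
console top corners [[ 0.4254 -0.3191  0.044 ]
 [ 0.4192 -0.4286  0.044 ]
 [ 0.5437 -0.4359  0.044 ]
 [ 0.5501 -0.3248  0.044 ]]
[0.1215 0.5362 0.222 ]
```

Request:
drive_tool:
  increments:
    - [[0, 0, 10.5], [0, 0, 0], 0.5]
    - [[0, 0, 0], [-23.3, 43.75, 0], 0.5]
    - [[0, 0, 0], [-23.3, 43.75, 0], 0.5]
    - [[0, 0, 0], [-23.3, 43.75, 0], 0.5]
    - [[0, 0, 0], [-23.3, 43.75, 0], 0.5]
    - [[0, 0, 0], [-23.3, 43.75, 0], 0.5]
    - [[0, 0, 0], [-23.3, 43.75, 0], 0.5]
    - [[0, 0, 0], [-23.3, 43.75, 0], 0.5]
    - [[0, 0, 0], [-23.3, 43.75, 0], 0.5]
    - [[0, 0, 0], [-23.3, 43.75, 0], 0.5]
    - [[0, 0, 0], [-23.3, 43.75, 0], 0.5]
    - [[0, 0, 0], [-23.3, 43.75, 0], 0.5]
    - [[0, 0, 0], [-23.3, 43.75, 0], 0.5]
    - [[0, 0, 0], [0, 0, 0], 0.5]
    - [[0, 0, 0], [0, 0, 0], 0.5]

```text
time_s: 2.02
ee_pos: [0.493, 0.0724, 0.2222]
eef_rot: [-3.141, 0.0, 1.164]
force: [1.1, 0.5, -0.3]
grip_width: 0.0473
```

Arrived as planned. I'll lower the tool and take a look before pushing.

Request:
drive_tool:
  increments:
    - [[0, 0, 0], [0, 0, 23], 0.5]
    - [[0, 0, 0], [0, 0, 23], 0.5]
    - [[0, 0, 0], [0, 0, 0], 0.5]

```text
time_s: 2.4
ee_pos: [0.4923, 0.0731, 0.1755]
eef_rot: [-3.139, 0.001, 1.166]
force: [-0.5, 0.5, 0.3]
grip_width: 0.0471
```

```bash
python3 - <<'E'
from h import *
a=ctrl.camera("side");w=ctrl.camera("wrist")
cv2.imwrite("pics/s1.png",np.hstack([cv2.resize(a[130:330,180:420],(480,400)),cv2.resize(w,(320,240)).repeat(1,0) if 0 else cv2.copyMakeBorder(cv2.resize(w,(320,240)),0,160,0,0,0)])[:,:,::-1])
o=ctrl.get_obs();print(o['ee_pos'],o['force'])
E
```

```text
[0.49335036 0.0728219  0.17732987] [ 0.30178106 -0.40511869  0.89470937]
```

View pics/s1.png

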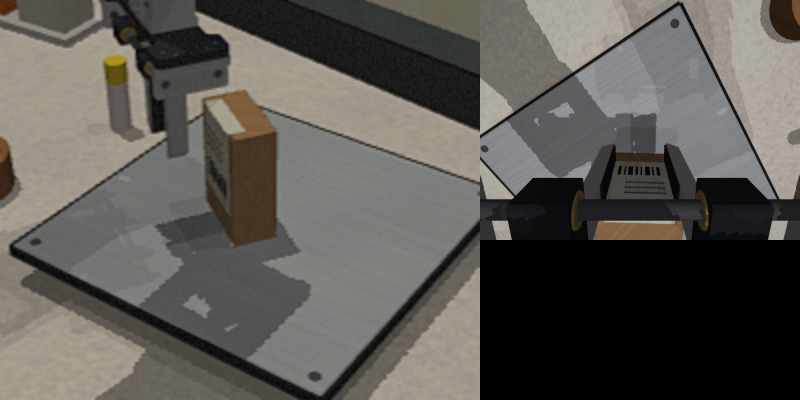

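The fingers are centred on the label face, about 15 mm below the top edge. Now I'll push.

Request:
drive_tool:
  increments:
    - [[0, 0, 0], [0, 15, 0], 0.5]
    - [[0, 0, 0], [0, 15, 0], 0.5]
    - [[0, 0, 0], [0, 6, 0], 0.5]
    - [[0, 0, 0], [0, 5, 0], 0.5]
    - [[0, 0, 0], [0, 5, 0], 0.5]
    - [[0, 0, 0], [0, 5, 0], 0.5]
    - [[0, 0, 0], [0, 5, 0], 0.5]
    - [[0, 0, 0], [0, 5, 0], 0.5]
    - [[0, 0, 0], [0, 5, 0], 0.5]

```text
time_s: 3.62
ee_pos: [0.5544, 0.046, 0.1765]
eef_rot: [3.141, 0.0, 1.165]
force: [-0.2, 0.9, -0.2]
grip_width: 0.0469
```

```bash
python3 - <<'E'
from h import *
a=ctrl.camera("side")
cv2.imwrite("pics/s2.png",cv2.resize(a[130:330,180:420],(720,600))[:,:,::-1])
o=ctrl.get_obs();print(o['ee_pos'],o['force'])
E
```

```text
[0.55469074 0.04573691 0.1764074 ] [0.57159682 0.00133599 0.6885674 ]
```

View pics/s2.png

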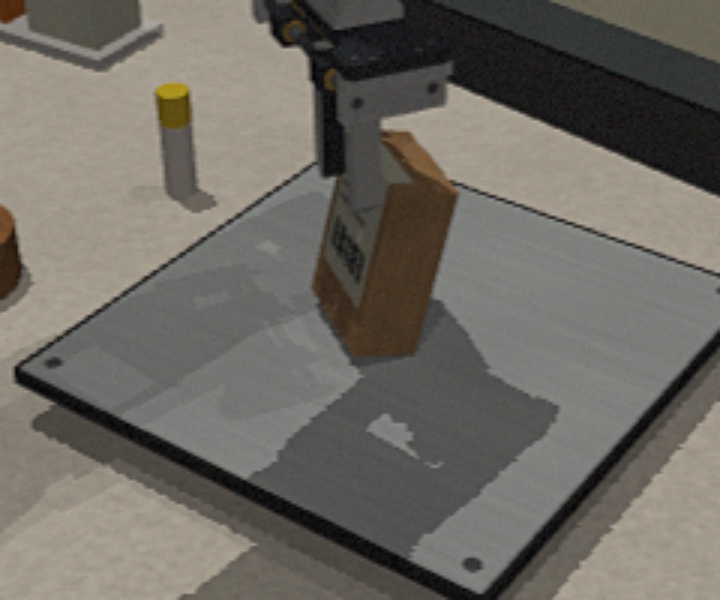

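The parcel is tipping cleanly on its back foot edge, so I'll keep pushing until it falls.

Request:
drive_tool:
  increments:
    - [[0, 0, 0], [0, 5, 0], 0.5]
    - [[0, 0, 0], [0, 5, 0], 0.5]
    - [[0, 0, 0], [0, 5, 0], 0.5]
    - [[0, 0, 0], [0, 5, 0], 0.5]
    - [[0, 0, 0], [0, 5, 0], 0.5]
    - [[0, 0, 0], [0, 0, 0], 0.5]
    - [[0, 0, 0], [0, 0, 0], 0.5]
    - [[0, 0, 0], [0, 0, 0], 0.5]

```text
time_s: 4.68
ee_pos: [0.5769, 0.0363, 0.1765]
eef_rot: [-3.142, -0.0, 1.165]
force: [-0.2, -0.2, 0.3]
grip_width: 0.0469
```

```bash
python3 - <<'E'
from h import *
a=ctrl.camera("side")
cv2.imwrite("pics/s3.png",cv2.resize(a[130:330,180:420],(720,600))[:,:,::-1])
o=ctrl.get_obs();print(o['ee_pos'],o['force'])
E
```

```text
[0.57692646 0.03629195 0.17651825] [ 0.83298049 -0.85939024 -0.188671  ]
```

View pics/s3.png

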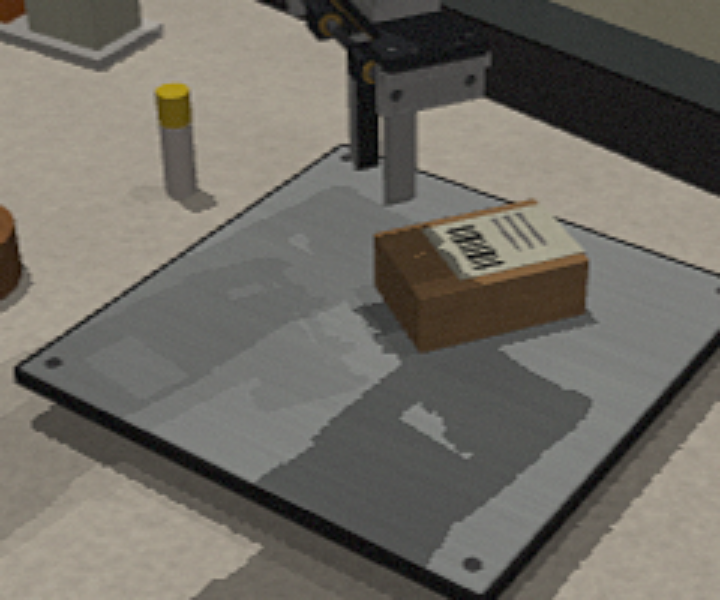

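The parcel lies flat with the label up. Next I'll lift, shut the fingers and go above the green key.

Request:
drive_tool:
  increments:
    - [[0, 0, 0], [0, -10, -25], 0]
    - [[0, 0, 0], [0, 10, -20], 0]
    - [[0, 0, 0], [-49, 5.8, 0], 0]
    - [[0, 0, 0], [-49, 5.8, 0], 0]
    - [[0, 0, 0], [-49, 5.8, 0], 0]
    - [[0, 0, 0], [-49, 5.8, 0], 0]
    - [[0, 0, 0], [-49, 5.8, 0], 0]
    - [[0, 0, 0], [-49, 5.8, 0], 0]
    - [[0, 0, 0], [-49, 5.8, 0], 0]
    - [[0, 0, 0], [-49, 5.8, 0], 0]
    - [[0, 0, 0], [0, 0, 30], 0]
    - [[0, 0, 0], [0, 0, 30], 0]
    - [[0, 0, 0], [0, 0, 30], 0]
    - [[0, 0, 0], [0, 0, 0], 0]
    - [[0, 0, 0], [0, 0, 0], 0]

```text
time_s: 6.6
ee_pos: [0.4652, -0.3425, 0.1328]
eef_rot: [3.14, 0.0, 1.165]
force: [0.6, 0.4, -0.0]
grip_width: 0.0003
```

```bash
python3 - <<'E'
from h import *
np.set_printoptions(precision=4,suppress=True)
o=ctrl.get_obs();print(o['ee_pos'],o['force'],o['grip_width'])
a=ctrl.camera("side");c=ctrl.calibration("wrist");w=ctrl.camera("wrist");s=ctrl.camera("scene")
cv2.imwrite("pics/s4.png",np.hstack([cv2.resize(a[260:440,380:540],(400,450)),cv2.resize(s[180:340,140:280],(400,450))])[:,:,::-1])
cv2.imwrite("pics/w4.png",w[:,:,::-1])
h=cv2.cvtColor(w,cv2.COLOR_RGB2HSV)
for nm,lo,hi in[("green",(45,100,70),(80,255,255)),("red",(0,140,70),(8,255,255))]:
    k,_,st,ce=cv2.connectedComponentsWithStats(cv2.inRange(h,lo,hi))
    for i in range(1,k):
        if st[i,4]>100:print(nm,st[i],ce[i],cast("wrist",ce[i],.064,c)[0])
E
```

```text
[ 0.4652 -0.3425  0.1328] [ 0.5828  0.3893 -0.0028] 0.00028126121601141334
green [314 272  20  15 218] [322.9358 278.8349] [ 0.4711 -0.3434  0.064 ]
green [351 316  19  39 340] [359.1706 337.7735] [ 0.5174 -0.3378  0.064 ]
green [244 339  41  16 368] [267.7337 348.8533] [ 0.5014 -0.3953  0.064 ]
red [ 205  277   43   40 1311] [226.0664 296.73  ] [ 0.4582 -0.4036  0.064 ]
```

View pics/s4.png

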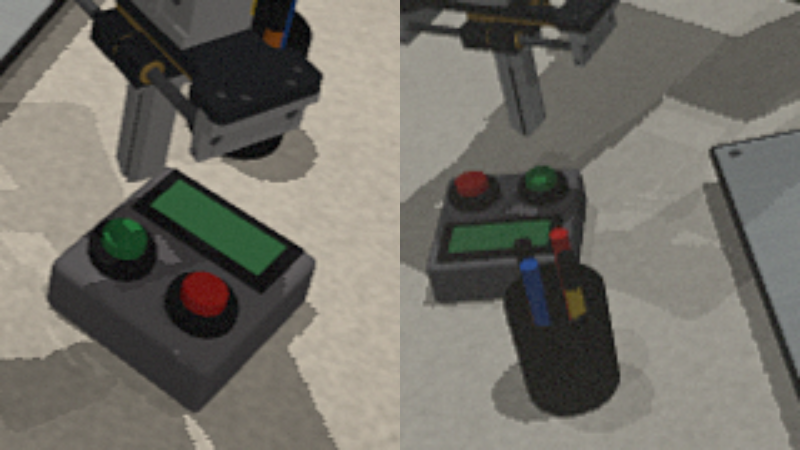

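View pics/w4.png

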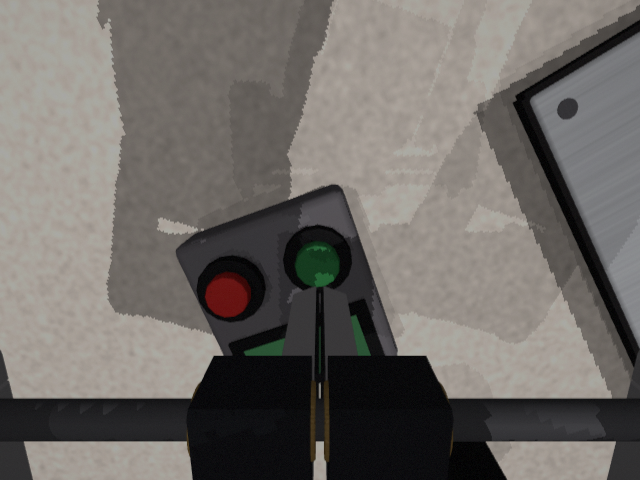

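The wrist view shows the green key's top centred at about (318,264), with no other object under the fingertips. I'll check the offset.

```bash
python3 - <<'E'
from h import *
np.set_printoptions(precision=4,suppress=True)
w=cv2.imread("pics/w4.png");h=cv2.cvtColor(w,cv2.COLOR_BGR2HSV)
m=cv2.inRange(h,(45,90,25),(85,255,255));m[300:]=0
k,_,st,ce=cv2.connectedComponentsWithStats(m)
for i in range(1,k):
    if st[i,4]>100:
        print(st[i],ce[i]);x,y,ww,hh=st[i,:4]
        c=[x+ww/2-.5,y+ww/2-.5]
        print(c,cast("wrist",[c],.064),cast("wrist",[ce[i]],.064))
E
```

```text
[ 295  241   45   47 1651] [317.0412 263.7844]
[np.float64(317.0), np.float64(263.0)] [[ 0.4601 -0.3425  0.064 ]] [[ 0.4606 -0.3427  0.064 ]]
```

Request:
drive_tool:
  increments:
    - [[0, 0, 0], [-1, -2.3, 20], 0]
    - [[0, 0, 0], [0, 0, 20], 0]
    - [[0, 0, 0], [0, 0, 5], 0]
    - [[0, 0, 0], [0, 0, 4], 0]
    - [[0, 0, 0], [0, 0, 2], 0]
    - [[0, 0, 0], [0, 0, 2], 0]
    - [[0, 0, 0], [0, 0, 0], 0]
    - [[0, 0, 0], [0, 0, 0], 0]

```text
time_s: 7.75
ee_pos: [0.4626, -0.3424, 0.0789]
eef_rot: [3.141, 0.0, 1.165]
force: [2.0, -2.0, 2.9]
grip_width: 0.0005
```

Request:
drive_tool:
  increments:
    - [[0, 0, 0], [0, 0, 2], 0]
    - [[0, 0, 0], [0, 0, 0], 0]
    - [[0, 0, 0], [0, 0, 0], 0]

```text
time_s: 8.12
ee_pos: [0.4626, -0.3425, 0.0772]
eef_rot: [3.14, 0.0, 1.165]
force: [0.4, 0.2, 9.5]
grip_width: 0.0004
```

Request:
drive_tool:
  increments:
    - [[0, 0, 0], [0, 0, 2], 0]
    - [[0, 0, 0], [0, 0, 0], 0]
    - [[0, 0, 0], [0, 0, 0], 0]

```text
time_s: 8.5
ee_pos: [0.4628, -0.3426, 0.0768]
eef_rot: [3.14, 0.001, 1.165]
force: [-6.4, 5.8, 26.7]
grip_width: 0.0005
```

```bash
python3 - <<'E'
from h import *
a=ctrl.camera("side");w=ctrl.camera("wrist")
o=ctrl.get_obs();print(o['ee_pos'],o['force'])
cv2.imwrite("pics/s5.png",np.hstack([cv2.resize(a[310:410,395:485],(405,450),interpolation=2),cv2.resize(w[190:350,180:320+20],(394,450),interpolation=2)])[:,:,::-1])
E
```

```text
[ 0.46276285 -0.34260904  0.07677851] [-6.27093171  5.60658384 25.89875153]
```

View pics/s5.png

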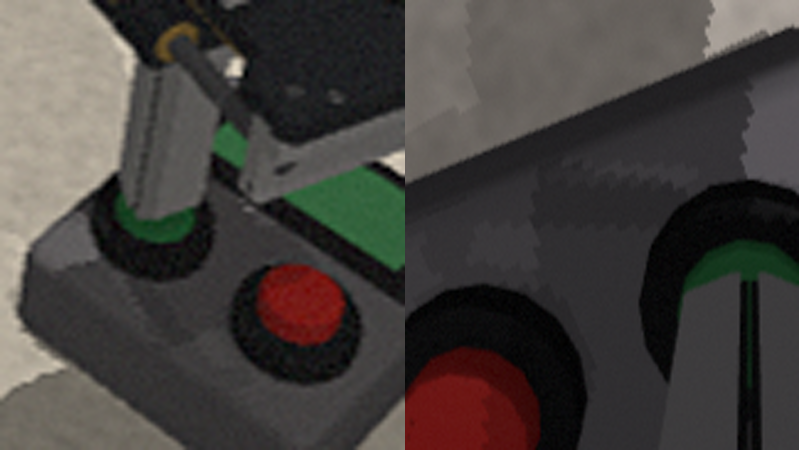

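The key is pressed down to its hard stop, nearly level with the housing, and the fingertips rest on the key alone. I'll let go and back off.

Request:
drive_tool:
  increments:
    - [[0, 0, 0], [0, 0, -5], 0]
    - [[0, 0, 0], [0, 0, -15], 0]
    - [[0, 0, 0], [0, 0, -40], 0]
    - [[0, 0, 0], [0, 0, -40], 0]
    - [[0, 0, 0], [0, 0, -40], 0]
    - [[0, 0, 0], [0, 0, 0], 0]
    - [[0, 0, 0], [0, 0, 0], 0]
    - [[0, 0, 0], [0, 0, 0], 0]

```text
time_s: 9.6
ee_pos: [0.4619, -0.3419, 0.2131]
eef_rot: [-3.139, -0.001, 1.165]
force: [-0.4, -0.4, -0.6]
grip_width: 0.0003
```

```bash
python3 - <<'E'
from h import *
a=ctrl.camera("side");s=ctrl.camera("scene")
o=ctrl.get_obs();print(o['time_s'],o['ee_pos'],o['force'])
cv2.imwrite("pics/s6.png",a[:,:,::-1]);cv2.imwrite("pics/c6.png",s[:,:,::-1])
E
```

```text
9.7 [ 0.46202448 -0.34205465  0.21346685] [0.40953406 0.20190557 0.13533151]
```

View pics/s6.png

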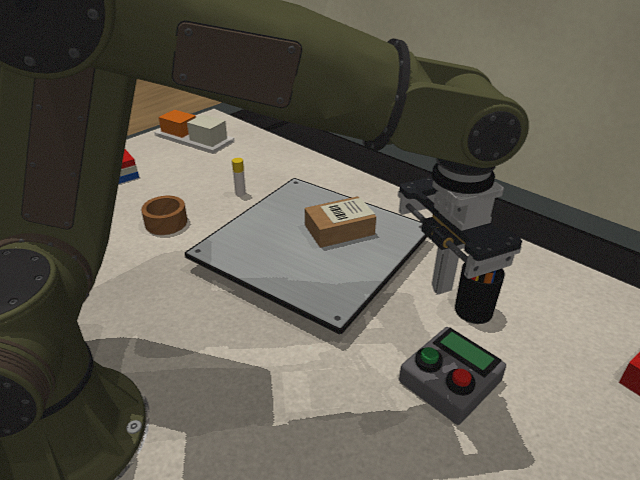

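View pics/c6.png

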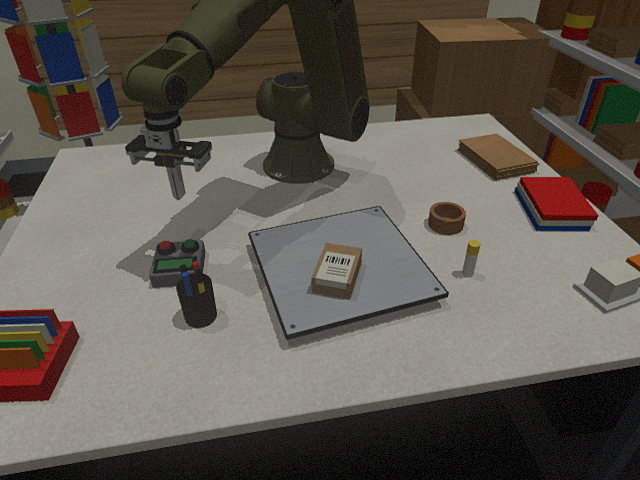

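Both views show the parcel flat on the plate with its label up, at (337,270) in the scene view. The green key is back up, and the pot, tape and glue are at their original pixels. I'm handing in.

```bash
python3 -c "
from station import ctrl
print(ctrl.hand_in())"
```

```text
the job is handed in; nothing more can be done
None
```

The parcel now lies flat on the weighing plate with its label facing up, and the green key was pressed fully down and released. I handed the job in at 9.7 s of the 38 s allowed.

- **Parcel:** I pushed the label face near its top with both fingertips. The parcel tipped over its back foot edge and fell flat. The last pictures from both fixed cameras show it there.
- **Green key:** I pressed with the fingers shut, down to a hard stop at about 27 N, well past the roughly 4 N needed. The key was nearly level with its housing while pressed. It was back up after release, and the arm then hung clear with the force reading about zero.
- **Other objects:** The red key was not touched, and the tape, pen pot and glue stick look unmoved in both pictures.
- **Disagreement:** The wrist camera put the key about 4 mm nearer the robot in x than the two fixed cameras did. I aimed midway, and the fingertips landed on the key.
- **Not measured:** There is no readout of the key's travel, so "fully down" rests on the hard stop and the picture taken while it was pressed.

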